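# Unclip the stop pin of the yellow carving jig

## Robot

A 6-joint arm with a two-finger parallel gripper is mounted at the origin on the work surface. World frame = base frame: x ahead of the robot, y to its left, z up, the work surface at z = 0. Lengths are in m, angles in rad, forces in N, time in s.
With the tool pointing down it reaches from about 0.3 to 1 m from the base axis. Payload 5.1 kg.
Tool frame: the origin (TCP) lies at the centre of the arm's flange, where the gripper is bolted on; the fingertips stand 190 mm ahead of it and the grasp point (between the pads) lies 171 mm ahead of it; z points along the fingers, y is the line along which they close (so a half turn about z gives the same grasp; the last joint's range is limited). The gripper opens to 95 mm and grips with 3 to 60 N. Pads are 20 mm wide; open, the fingers measure 119 mm over their backs; the gripper's body (75 mm by 180 mm) begins 59 mm behind the grasp point.
Start: joints at [1.16, 0.124, 1.65, -0, 1.367, -0.083], TCP at [0.209, 0.615, 0.405] pointing down, gripper open.
Joint ranges: [-2.61, 2.61], [-1.02, 2.33], [0.03, 2.71], [-1.35, 4.49], [0.32, 2.68], [-2.91, 2.91]. Speed limits (rad/s): [2.57, 2.57, 3.14, 3.14, 3.14, 3.14].

## Interface

Orientations are given as a unit quaternion [w, x, y, z].
In Python, from rig import robot, vision, job_done, nets gives the robot as it stands. The module is installed in compiled form; this text tells all that it offers.
- The arm moves only by the tool arm_command, never from a script. Its argument "steps" is a list of rows, each a list of 5 numbers: the shift along the world's x, y, z as a fraction of full scale, then the turn about the world's z as a fraction of full scale, then the opening, from -1 (shut) to 1 (fully open), so that 0 is half open. A call has exactly 8 rows; each row is the pose to reach, as a shift and turn from the pose commanded when the call began; what a row does not reach only later rows make up. Full scale, the value 1, is 0.8 m for a shift and pi/2 rad for a turn. A row lasts 1/8 s, in which the tool goes at most 62.5 mm and 10.7 degrees, less where a joint would pass 70% of its speed; a pose out of reach is approached as far as the arm can. A call with a number of a shift or a turn outside -1 to 1 is refused whole. A call with a gripper value outside its range is refused whole. The fingers move at their own pace and stop on an object; the grip force is fixed at half the most. Time passes only in rows, so rows that repeat a pose let the fingers close, or fill a call up. It gives the time, the measured TCP pose, the force, the opening and the grip force at its end, in the units of the state.
- robot.read_state(): the state, without advancing time (a new reading comes with each control period).
- vision.camera(name): name is "scene" or "top" or "wrist"; returns a dict with "frame" (480x640x3 uint8, red, green, blue), "K" (3x3 intrinsics, pixels), "xyz" and "orientation" of the camera in the world; the wrist camera has in their place "mount" (4x4, takes a point from camera to tool coordinates, whose origin is the TCP and whose axes are the flange's). Camera axes: x right, y down, z forward; pixel columns grow to the right and rows downward; lengths in m; the calibration is good to about 2 mm. A picture is of the moment at which its call begins: read the wrist's pose just before it. There is no depth.
- job_done(): hands the job in; it is judged then, once.
Trained networks look in a picture, given as the dict that the camera call returned (one of the last four; its "shot" number tells which), for a name from the list of things; names that differ only in an ending like _2 or _b are one class to them, and where a whole thing is asked for, a point or a joint stands for the part that bears it (a point fixed in the world has none). Each returns a list of dicts, best first, with "conf" (0 to 1); they miss things now and then, are a little off and sometimes report something else, mostly with a low value. They report only what shows in the picture. A call takes as long as a camera call.
- nets.masks_of(picture, query): "mask" (480x640 bool, what is visible of it).
- nets.place_of(picture, query): "position" ([x, y, z] in m, in the coordinates of the camera as it stood for that picture, good to about 4 mm: a listed point, or the origin of a listed thing).
The state is a dict: "clock": time; "qpos": joint angles; "joint_vel": joint speeds; "joint_torque": joint torques, N m; "tcp_pos": TCP position; "eef_rot": TCP orientation; "contact_force": force on the tool from outside, world axes, zero at the start; "ft_torque": the same for the moment, N m; "opening": finger opening in m; "grip_force": force on a finger pad.
Only numpy, scipy, OpenCV 4.12 (cv2) and the standard library are available. Lean on these libraries where they do the work, as an engineer would, in place of code of your own. Each camera call takes 0.05 s, during which the arm holds its last target. There are 200 camera calls.

## Task

The stone figure in the yellow jig is finished. Pull the red-looped spring clip sideways out of the upright pin of the yellow jig and lay it gently flat in the green tray; leave the same kind of clip in the blue jig where it is.

Things in the scene. Friction and masses are not known exactly. Their poses are not given: they have to be found in the camera images.
- clip_a: Yellow jig's spring clip, level. Origin: middle of its red loop, 53 mm up. +x: the way it pulls out; z up. Loop 33 mm wide (y), straight sides x -14..14, end at 30 mm, wire 7 mm, free air beside and 33 mm below. Steel legs 5.5 mm thick to x = -91: straight one (y 0) through the pin's hole; sprung one (+y) hugs the pin, lets go at 2-5 N. Clear after 50 mm level pull. 78 g.
- pin_a (a point): Hole centre of the yellow jig's upright pin (diameter 20, top at 81 mm), 53 mm up, 55 mm behind the clip's origin; +x along the hole, the way out. Hole 9 x 9 mm. Fixed jig: yellow base 120 wide, 16 high, x -120..105; dark steel block 80 wide, top at 50 mm, x -39..35; stone figure 66 thick, 165 high at x -77 mm.
- clip_b: The same red-looped clip in the pin of the blue jig, an identical jig with its own stone figure; same size, origin and axes as clip_a. To be left alone.
- tray: Open, empty green plastic tray fixed to the table, 200 mm long (x), 160 mm wide (y), 30 mm high, walls and floor 5 mm thick. Origin: centre of its underside, on the table; z up.

How it is judged:
By the outcome, as a careful person would: the job done as asked, in the order asked, and still so for the second after the job is handed in, with the robot touching nothing.
It also fails if it takes over 40 s, if anything falls off the work surface, if the arm or the gripper's body presses on something with over 40 N, if the wrist force passes 120 N, or if a joint passes its speed limit or range.

## Working session

There is one attempt and no reset: what is moved stays moved. The work goes in short steps, Python scripts to look and compute and a tool call to move; the robot and the scene stay as the last step left them, time stands still between calls to the robot, and variables do not carry over. Pictures are saved under pics/ and viewed, at most 10 in all, crops included, and the job is handed in when it is done.

Besides the shell and the picture viewer there is one more tool, called after ">>>" as a command line: name --pt "numbers of a row" for each row, then --argument value for the rest. arm_command: Moves the arm, as the interface text tells. Its arguments: {"type":"object","properties":{"steps":{"type":"array","items":{"type":"array","items":{"type":"number","minimum":-1,"maximum":1}}}},"required":["steps"]}

```bash
mkdir -p pics; cat > h.py <<'E'
import numpy as np, cv2
from scipy.spatial.transform import Rotation as R
from rig import robot, vision, job_done, nets
def q2m(q): return R.from_quat([q[1],q[2],q[3],q[0]]).as_matrix()
def shot(name):
    s=robot.read_state(); p=vision.camera(name)
    if 'mount' in p:
        T=np.eye(4);T[:3,:3]=q2m(s['eef_rot']);T[:3,3]=s['tcp_pos'];T=T@np.array(p['mount'])
        Rm,t=T[:3,:3],T[:3,3]
    else:
        o=np.array(p['orientation']); Rm=q2m(o) if o.size==4 else o
        t=np.array(p['xyz'])
    return p,Rm,t
def save(p,n): cv2.imwrite('pics/'+n,p['frame'][:,:,::-1])
def ray(p,Rm,uv):
    d=Rm@np.linalg.inv(p['K'])@np.array([uv[0],uv[1],1.]);return d/np.linalg.norm(d)
def proj(p,Rm,t,X):
    c=p['K']@(Rm.T@(np.array(X)-t));return c[:2]/c[2]
def onz(p,Rm,t,uv,z):
    d=ray(p,Rm,uv);return t+d*(z-t[2])/d[2]
def tri(a,b):
    A=np.zeros((3,3));B=np.zeros(3)
    for t,d in (a,b):
        M=np.eye(3)-np.outer(d,d);A+=M;B+=M@t
    return np.linalg.solve(A,B)
E
python3 - <<'E'
from h import *
np.set_printoptions(precision=4,suppress=True)
print(robot.read_state())
for c in ('top','scene','wrist'):
    p,Rm,t=shot(c); save(p,c+'0.png'); print(c,t,Rm[:,2])
    for q in ('clip_a','pin_a','tray'):
        for r in nets.place_of(p,q):
            X=Rm@np.array(r['position'])+t; print(q,round(r['conf'],2),X,proj(p,Rm,t,X))
E
```

```text
{'clock': 0.0, 'qpos': array([ 1.1604,  0.1245,  1.6517,  0.    ,  1.3675, -0.0826]), 'joint_vel': array([ 0.0015,  0.0011,  0.0009,  0.0001, -0.0007, -0.0015]), 'joint_torque': array([ -0.0008, -41.7577, -35.9934,   0.0774,   0.0489,  -0.0002]), 'tcp_pos': array([0.2092, 0.6152, 0.4035]), 'eef_rot': array([-0.0003,  0.1632,  0.9866, -0.001 ]), 'contact_force': array([ 0.0047,  0.0568, -0.4225]), 'ft_torque': array([-0.001 ,  0.0016,  0.0211]), 'grip_force': 0.0, 'opening': 0.09484003047700956}
top [0.3653 0.0122 1.0153] [ 0.1473 -0.0314 -0.9886]
clip_a 0.88 [0.523  0.0223 0.0508] [302.063  229.0765]
clip_a 0.75 [0.5049 0.3129 0.0498] [135.4663 236.5404]
tray 0.68 [ 0.4963 -0.3185  0.0031] [484.9472 250.4801]
scene [1.0188 0.019  0.9311] [-0.5298 -0.0284 -0.8477]
clip_a 0.78 [0.4982 0.321  0.058 ] [514.2026 270.6628]
clip_a 0.78 [0.5204 0.0188 0.0523] [341.6714 269.9957]
pin_a 0.68 [0.448  0.3285 0.0559] [515.5011 247.4043]
tray 0.82 [ 0.4942 -0.3127 -0.0008] [165.5153 258.1967]
tray 0.53 [0.4516 0.3282 0.0565] [515.6051 248.9105]
wrist [0.1415 0.6372 0.3855] [ 0.2396 -0.082  -0.9674]
```

View pics/top0.png

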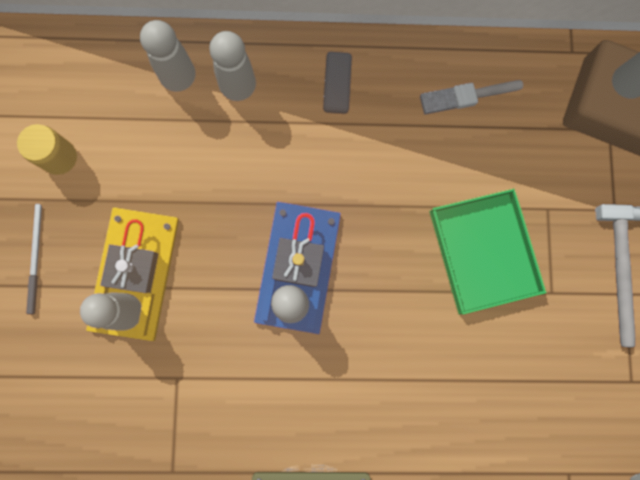

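View pics/scene0.png

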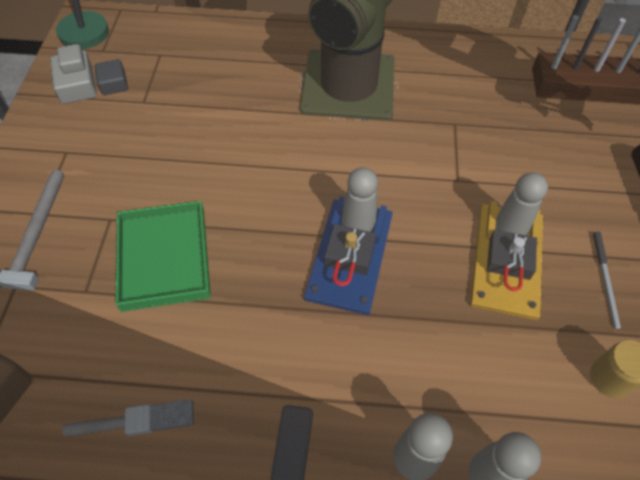

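The top view shows the yellow jig at left, with its loop at (134,232) and pin at (122,266). The blue jig is in the middle and the tray at right, with corners near (432,209), (514,191), (544,294) and (461,313). The scene view agrees.

```bash
python3 - <<'E'
from h import *
np.set_printoptions(precision=4,suppress=True)
V={}
for c in ('top','scene'):
    p,Rm,t=shot(c)
    for r in nets.masks_of(p,'clip_a'):
        m=r['mask']; v,u=np.nonzero(m); print(c,'clip',r['conf'],u.mean(),v.mean(),m.sum())
    f=cv2.cvtColor(p['frame'],cv2.COLOR_RGB2HSV)
    for n,lo,hi,z in (('yel',(22,150,120),(32,255,255),.016),('green',(50,100,50),(80,255,255),.03)):
        m=cv2.inRange(f,lo,hi)
        k,l,s,_=cv2.connectedComponentsWithStats(m); i=1+np.argsort(-s[1:,4])[:1]
        for j in i:
            pts=np.argwhere(l==j)[:,::-1].astype(np.float32)
            w=np.array([onz(p,Rm,t,x,z)[:2] for x in cv2.convexHull(pts)[:,0]],np.float32)
            r=cv2.minAreaRect(w*1000); print(c,n,r)
    # red loop
    m=cv2.inRange(f,(0,180,120),(6,255,255))|cv2.inRange(f,(174,180,120),(180,255,255))
    k,l,s,cc=cv2.connectedComponentsWithStats(m)
    for j in range(1,k):
        if s[j,4]>60:
            pts=np.argwhere(l==j)[:,::-1].astype(np.float32)
            w=np.array([onz(p,Rm,t,x,.053)[:2] for x in pts],np.float32)
            print(c,'red',cc[j],cv2.minAreaRect(w*1000))
E
```

```text
top clip 0.82 300.3502935420744 240.0802348336595 511
top clip 0.59 129.4206500956023 245.2944550669216 523
top yel ((444.2003479003906, 325.0882568359375), (120.2955093383789, 223.94834899902344), 81.68437957763672)
top green ((493.0393981933594, -313.4163818359375), (198.37197875976562, 164.47943115234375), 14.605347633361816)
top red [133.6753 230.2727] ((512.3468017578125, 316.0791931152344), (28.211240768432617, 43.224891662597656), 82.31324768066406)
scene clip 0.82 514.6490683229814 271.70186335403724 322
scene clip 0.67 345.8888888888889 266.2912912912913 333
scene green ((500.7215881347656, -312.2206115722656), (211.42718505859375, 159.8542022705078), 14.815173149108887)
```

>>> arm_command --pt "0.06 -0.06 0 0.06 1" --pt "0.12 -0.12 0 0.117 1" --pt "0.18 -0.18 0 0.117 1" --pt "0.24 -0.24 0 0.117 1" --pt "0.29 -0.29 0 0.117 1" --pt "0.33 -0.33 0 0.117 1" --pt "0.36 -0.365 0 0.117 1" --pt "0.37 -0.375 0 0.117 1"

```text
clock: 1.8
tcp_pos: [0.5065, 0.3138, 0.4048]
eef_rot: [0.0, 0.073, 0.997, 0.0]
contact_force: [0.7, -0.2, 0.1]
opening: 0.095
grip_force: 0.0
```

```bash
cat > w.py <<'E'
import sys
from h import *
np.set_printoptions(precision=4,suppress=True)
s=robot.read_state(); M=q2m(s['eef_rot']); print(s['clock'],s['tcp_pos'],M[:,1],np.degrees(np.arctan2(M[1,1],M[0,1]))-90,M[:,2],s['contact_force'],s['opening'])
p,Rm,t=shot('wrist'); save(p,sys.argv[1]+'.png'); print(t)
for q in sys.argv[2:]:
    for r in nets.place_of(p,q):
        X=Rm@np.array(r['position'])+t; print(q,round(r['conf'],2),X,proj(p,Rm,t,X))
f=cv2.cvtColor(p['frame'],cv2.COLOR_RGB2HSV)
m=cv2.inRange(f,(0,180,120),(6,255,255))|cv2.inRange(f,(174,180,120),(180,255,255))
k,l,st,cc=cv2.connectedComponentsWithStats(m)
for j in range(1,k):
    if st[j,4]>150:
        pts=np.argwhere(l==j)[:,::-1].astype(np.float32)
        w=np.array([onz(p,Rm,t,x,.0565)[:2] for x in pts],np.float32)
        print('red',cc[j],ray(p,Rm,cc[j]),cv2.minAreaRect(w*1000))
E
python3 w.py w1 clip_a pin_a
```

```text
1.8 [0.5065 0.3138 0.4048] [0.1464 0.9892 0.0001] -8.419792039972336 [ 0.      0.0001 -1.    ] [ 0.6723 -0.2452  0.1214] 0.09501373818364545
[0.4357 0.3232 0.3857]
clip_a 0.9 [0.505  0.316  0.0524] [316.6807 229.0354]
clip_a 0.82 [0.5203 0.0179 0.0588] [ 10.2952 290.9423]
pin_a 0.74 [0.4511 0.3238 0.0556] [316.6288 169.4416]
red [317.1065 237.8734] [ 0.227  -0.0233 -0.9736] ((510.5572509765625, 315.2749938964844), (31.07705307006836, 48.472225189208984), 81.01993560791016)
red [ 27.7538 283.0804] [ 0.1799 -0.6477 -0.7403] ((515.22705078125, 35.171905517578125), (8.254575729370117, 23.411283493041992), 80.82982635498047)
```

View pics/w1.png

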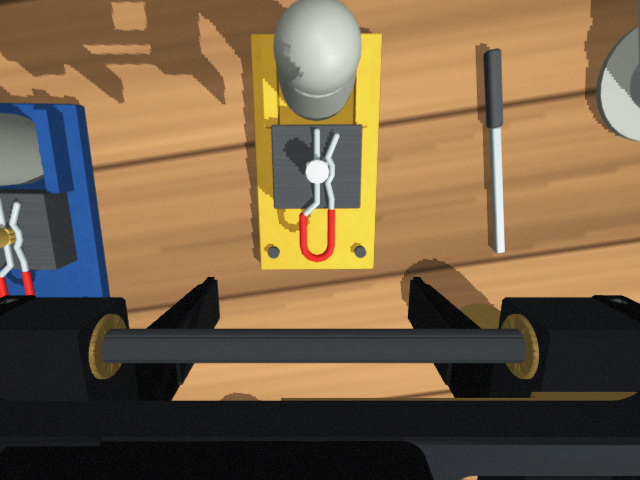

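The wrist view shows the clip centred and aligned: loop at about (317,237), pin at (317,170). I'll descend and re-measure from closer.

>>> arm_command --pt "0.001 0.001 -0.03 0 1" --pt "0.001 0.001 -0.06 0 1" --pt "0.001 0.001 -0.09 0 1" --pt "0.001 0.001 -0.115 0 1" --pt "0.001 0.001 -0.13 0 1" --pt "0.001 0.001 -0.13 0 1" --pt "0.001 0.001 -0.13 0 1" --pt "0.001 0.001 -0.13 0 1"

```text
clock: 2.95
tcp_pos: [0.5065, 0.3163, 0.302]
eef_rot: [0.001, 0.072, 0.997, 0.001]
contact_force: [0.1, 0.2, -1.1]
opening: 0.0947
grip_force: 0.0
```

```bash
python3 w.py w2 clip_a pin_a
```

```text
2.95 [0.5065 0.3163 0.302 ] [0.1436 0.9896 0.0012] -8.25717167101567 [ 0.0018  0.001  -1.    ] [ 0.0969  0.2364 -1.07  ] 0.09474967549512768
[0.4357 0.3255 0.2828]
pin_a 0.87 [0.4514 0.3251 0.0541] [315.9479 177.3195]
red [314.8912 272.582 ] [ 0.3182 -0.041  -0.9471] ((510.0502014160156, 315.58380126953125), (31.64398956298828, 48.88896560668945), 80.7795639038086)
```

View pics/w2.png

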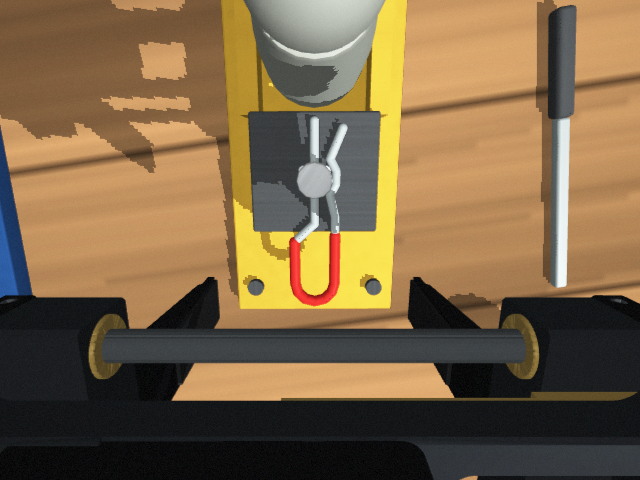

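The closer view shows the loop at (315,270) and the pin at (316,178), centred between the fingers. The two-view height is about 0.05 m, which agrees with the text. Descending to grasp.

>>> arm_command --pt "0 0 -0.02 -0.006 1" --pt "0 0 -0.04 -0.006 0.6" --pt "0 0 -0.06 -0.006 0.3" --pt "0 0 -0.072 -0.006 0.3" --pt "0 0 -0.079 -0.006 0.3" --pt "0 0 -0.079 -0.006 0.3" --pt "0 0 -0.079 -0.006 0.3" --pt "0 0 -0.079 -0.006 0.3"

```text
clock: 4.1
tcp_pos: [0.5063, 0.3163, 0.2383]
eef_rot: [0.001, 0.077, 0.997, 0.0]
contact_force: [1.5, -0.8, -1.0]
opening: 0.0616
grip_force: 0.0
```

>>> arm_command --pt "0 0 -0.002 0 0.1" --pt "0 0 -0.002 0 -0.2" --pt "0 0 -0.002 0 -0.4" --pt "0 0 -0.002 0 -0.7" --pt "0 0 -0.002 0 -0.7" --pt "0 0 -0.002 0 -0.7" --pt "0 0 -0.002 0 -0.7" --pt "0 0 -0.002 0 -0.7"

```text
clock: 5.1
tcp_pos: [0.5061, 0.3162, 0.236]
eef_rot: [0.0, 0.077, 0.997, 0.0]
contact_force: [-0.1, 0.7, -0.7]
opening: 0.0319
grip_force: 30.0
```

```bash
python3 w.py w3 clip_a pin_a
```

```text
5.1 [0.5061 0.3162 0.236 ] [0.1529 0.9882 0.0001] -8.792487156903405 [ 0.      0.0001 -1.    ] [-0.0818  0.6975 -0.6576] 0.03186612274541951
[0.4354 0.326  0.2169]
pin_a 0.72 [0.4509 0.3252 0.0503] [316.6699 187.2388]
red [340.4886 296.0888] [ 0.3847  0.0147 -0.9229] ((502.7908020019531, 328.5205078125), (6.493627548217773, 31.880308151245117), 80.10169219970703)
red [285.9753 298.9522] [ 0.3691 -0.1322 -0.92  ] ((499.84295654296875, 303.1822204589844), (6.454636096954346, 29.882213592529297), 81.67512512207031)
```

View pics/w3.png

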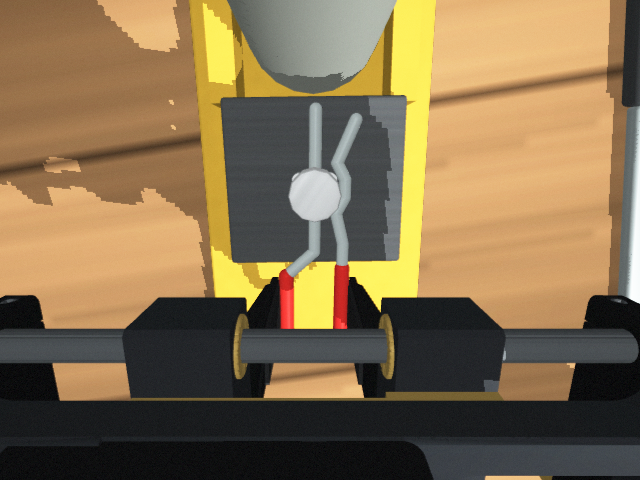

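The picture shows the loop held between both pads, with the straight leg still in the pin at (316,195). Now the level pull along yaw -8.8°.

>>> arm_command --pt "0.013 -0.002 0 0 -0.7" --pt "0.026 -0.004 0 0 -0.7" --pt "0.039 -0.006 0 0 -0.7" --pt "0.052 -0.008 0 0 -0.7" --pt "0.065 -0.01 0 0 -0.7" --pt "0.078 -0.012 0 0 -0.7" --pt "0.092 -0.0142 0 0 -0.7" --pt "0.092 -0.0142 0 0 -0.7"

```text
clock: 6.25
tcp_pos: [0.5805, 0.3046, 0.236]
eef_rot: [0.0, 0.077, 0.997, 0.0]
contact_force: [-0.1, -0.6, -2.1]
opening: 0.0322
grip_force: 30.0
```

```bash
python3 w.py w4 clip_a
```

```text
6.25 [0.5805 0.3046 0.236 ] [0.1535 0.9882 0.0001] -8.827346107513122 [ 0.0004  0.0001 -1.    ] [-0.1296 -0.6356 -2.08  ] 0.03216817022126567
[0.5098 0.3145 0.2169]
red [340.374  296.2405] [ 0.3854  0.014  -0.9226] ((577.3294677734375, 316.9267883300781), (6.622715950012207, 31.852291107177734), 80.60778045654297)
red [286.1433 298.6358] [ 0.3687 -0.1319 -0.9202] ((574.3597412109375, 291.4337158203125), (6.519284725189209, 29.891584396362305), 80.33370208740234)
```

View pics/w4.png

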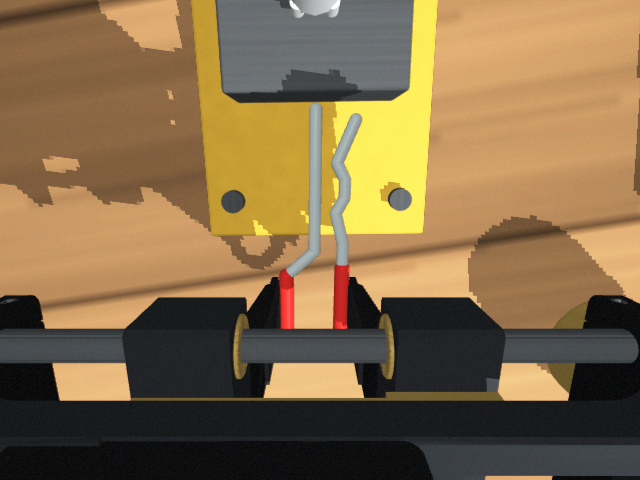

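The clip is clear of the pin, level, and has not shifted in the grip. Lifting and carrying it to the tray.

>>> arm_command --pt "0 0 0.03 0 -0.7" --pt "0 0 0.08 0 -0.7" --pt "0 0 0.14 0 -0.7" --pt "-0.005 -0.02 0.19 0.02 -0.7" --pt "-0.01 -0.06 0.23 0.06 -0.7" --pt "-0.02 -0.115 0.25 0.1 -0.7" --pt "-0.03 -0.18 0.25 0.15 -0.7" --pt "-0.04 -0.245 0.25 0.2 -0.7"

```text
clock: 7.35
tcp_pos: [0.5468, 0.1077, 0.4363]
eef_rot: [0.0, -0.082, 0.997, -0.0]
contact_force: [-0.6, -1.1, -0.2]
opening: 0.0324
grip_force: 30.0
```

>>> arm_command --pt "-0.005 -0.065 0 0.02 -0.7" --pt "-0.01 -0.13 0 0.04 -0.7" --pt "-0.015 -0.195 0 0.061 -0.7" --pt "-0.02 -0.26 0 0.061 -0.7" --pt "-0.025 -0.325 0 0.061 -0.7" --pt "-0.03 -0.385 0 0.061 -0.7" --pt "-0.032 -0.44 0 0.061 -0.7" --pt "-0.032 -0.485 0 0.061 -0.7"

```text
clock: 8.35
tcp_pos: [0.5215, -0.2805, 0.4358]
eef_rot: [-0.0, -0.128, 0.992, 0.0]
contact_force: [0.4, -0.0, -1.2]
opening: 0.0318
grip_force: 30.0
```

>>> arm_command --pt "0 -0.025 -0.02 0 -0.7" --pt "0 -0.035 -0.06 0 -0.7" --pt "0 -0.035 -0.1 0 -0.7" --pt "0 -0.035 -0.13 0 -0.7" --pt "0 -0.035 -0.15 0 -0.7" --pt "0 -0.035 -0.15 0 -0.7" --pt "0 -0.035 -0.15 0 -0.7" --pt "0 -0.035 -0.15 0 -0.7"

```text
clock: 9.35
tcp_pos: [0.5225, -0.3073, 0.3175]
eef_rot: [0.001, -0.128, 0.992, -0.001]
contact_force: [-0.2, -0.4, -0.5]
opening: 0.032
grip_force: 30.0
```

```bash
python3 - <<'E'
from h import *
np.set_printoptions(precision=4,suppress=True)
s=robot.read_state(); print(s)
p,Rm,t=shot('wrist'); save(p,'w5.png')
for r in nets.place_of(p,'tray'):print(r['conf'],Rm@np.array(r['position'])+t)
E
```

```text
{'clock': 9.35, 'qpos': array([-0.6203,  0.0972,  1.8305,  0.    ,  1.2114, -2.4477]), 'joint_vel': array([-0.0008,  0.0002,  0.0017,  0.0007,  0.0003,  0.0003]), 'joint_torque': array([  0.0339, -38.6799, -34.1884,  -0.0922,   0.0398,   0.0002]), 'tcp_pos': array([ 0.5225, -0.3073,  0.3175]), 'eef_rot': array([ 0.0009, -0.128 ,  0.9918, -0.0008]), 'contact_force': array([-0.1745, -0.4433, -0.4556]), 'ft_torque': array([ 0.0238, -0.0619, -0.0291]), 'grip_force': 29.97870147228241, 'opening': 0.03199359845799617}
0.83 [ 0.4962 -0.3231 -0.0016]
```

View pics/w5.png

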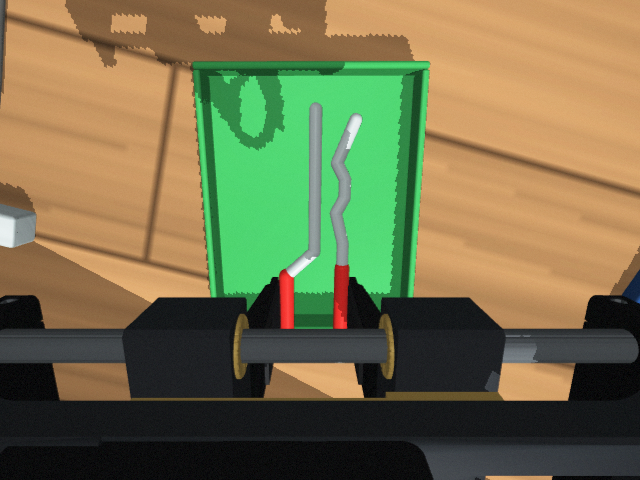

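The clip is centred over the tray and parallel to its long side. Lowering it, slowing near the floor.

>>> arm_command --pt "0 0 -0.03 0 -0.7" --pt "0 0 -0.065 0 -0.7" --pt "0 0 -0.1 0 -0.7" --pt "0 0 -0.12 0 -0.7" --pt "0 0 -0.133 0 -0.7" --pt "0 0 -0.14 0 -0.7" --pt "0 0 -0.144 0 -0.7" --pt "0 0 -0.144 0 -0.7"

```text
clock: 10.45
tcp_pos: [0.5223, -0.3073, 0.2012]
eef_rot: [0.0, -0.128, 0.992, -0.0]
contact_force: [0.2, 0.3, -1.5]
opening: 0.0322
grip_force: 30.0
```

>>> arm_command --pt "0 0 -0.002 0 -0.7" --pt "0 0 -0.004 0 -0.7" --pt "0 0 -0.005 0 -0.7" --pt "0 0 -0.006 0 -0.7" --pt "0 0 -0.0065 0 -0.7" --pt "0 0 -0.007 0 -0.7" --pt "0 0 -0.0075 0 -0.7" --pt "0 0 -0.0075 0 -0.7"

```text
clock: 11.45
tcp_pos: [0.5222, -0.3072, 0.1954]
eef_rot: [-0.0, -0.128, 0.992, 0.0]
contact_force: [-2.0, 2.7, 5.2]
opening: 0.0324
grip_force: 33.1
```

Contact is light, about 5 N. Releasing slowly.

>>> arm_command --pt "0 0 0 0 -0.25" --pt "0 0 0 0 -0.2" --pt "0 0 0 0 -0.15" --pt "0 0 0 0 -0.1" --pt "0 0 0 0 0" --pt "0 0 0 0 0.1" --pt "0 0 0 0 0.1" --pt "0 0 0 0 0.1"

```text
clock: 12.45
tcp_pos: [0.5224, -0.3076, 0.1954]
eef_rot: [0.001, -0.128, 0.992, -0.001]
contact_force: [1.1, -4.1, 4.3]
opening: 0.0523
grip_force: 2.5
```

>>> arm_command --pt "0 0 0.01 0 0.1" --pt "0 0 0.03 0 0.1" --pt "0 0 0.06 0 0.1" --pt "0 0 0.1 0 0.1" --pt "0 0 0.14 0 0.1" --pt "0 0 0.18 0 0.1" --pt "0 0 0.2 0 0.1" --pt "0 0 0.2 0 0.1"

```text
clock: 13.45
tcp_pos: [0.5222, -0.3071, 0.3561]
eef_rot: [0.001, -0.128, 0.992, -0.001]
contact_force: [-0.2, -0.2, -0.7]
opening: 0.0524
grip_force: 0.0
```

```bash
python3 - <<'E'
from h import *
p,Rm,t=shot('scene'); a=p['frame']
p,Rm,t=shot('wrist'); b=p['frame']
cv2.imwrite('pics/end.png',cv2.resize(np.hstack([a,b]),(800,300),interpolation=cv2.INTER_AREA)[:,:,::-1])
for r in nets.place_of(p,'clip_a'):print(r['conf'],Rm@np.array(r['position'])+t)
E
```

```text
0.9 [ 0.51801108 -0.30674194  0.00907756]
```

View pics/end.png

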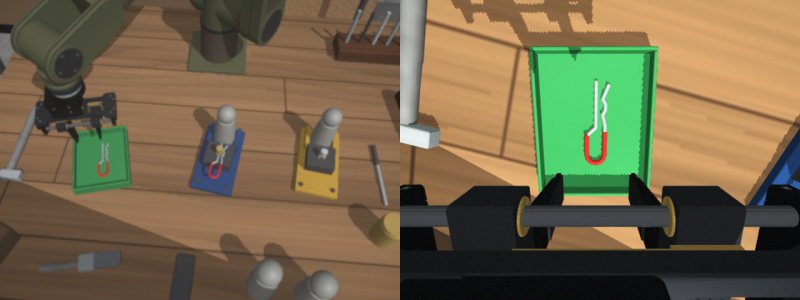

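The clip lies flat in the tray, loop at about (596,150) in the right half, with its origin measured at z = 9 mm. The blue jig's clip is still in its pin and the gripper is clear.

```bash
python3 -c "
from rig import job_done
print(job_done())"
```

```text
the job is handed in; nothing more can be done
None
```

The yellow jig's clip was pulled level out of its pin and now lies flat in the green tray, the blue jig's clip was left untouched, and the job is handed in at about 13.5 s (no verdict was returned).

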